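# Lock the scrap box lid with its quarter-turn stud

### The job

One of the two quarter-turn studs that hold the lid of the steel scrap box is still missing. Take the wing-handled stud from the wooden rack, line its cross-bar up with the empty slot in the lid, push it fully home so that its collar lies flat on the lid, give it a quarter turn so that its wing points along the box like that of the stud already fitted, and let go. Leave the round-knobbed plug in the rack.

Things in the scene. Friction and masses are not known exactly. Their poses are not given: they have to be found in the camera images.
- wing_stud: Loose steel stud, 55-115 g, upright in one of the rack's pockets. Origin: on its axis, underside of the collar; z up. Collar: 40 mm dia, z 0 to 4 mm. Above: upright wing to grip, 40 mm along x, 12 mm thick along y, top z = 42 mm. Below: stem 11 mm dia, then cross-bar 44 mm along x, 10 mm along y, z -15 to -23 mm. Wing parallel to cross-bar; a half turn makes no difference.
- plug: Loose plain steel plug in the rack's other pocket: the same 40 mm collar, but a round knob 32 mm in diameter, its top 30 mm above the rack, and a plain round stem. Not wanted; leave it. Origin: on its axis, in the underside of its collar.
- rack: Fixed wood block, 140 mm along x, 48 mm along y, 48 mm high, with two pockets 54 x 22 mm (long along x), 30 mm deep, 34 mm either side of its middle along x. Either may hold the stud or the plug; their collars rest on its top, and the stud's wing points along x within 15 degrees. Origin: centre of the underside, on the bench.
- scrap_box: Fixed dark steel box with an aluminium lid: 170 mm along x, 84 mm along y, lid top at z = 52 mm, lid 8 mm thick, hollow below. Two slots across the lid, 54 mm along y, 22 mm along x: at x = -42 mm (right, empty) and x = +42 mm (left, with a like stud already locked in it, fixed, its wing along the box's x). Origin: centre of the underside, on the bench.
- empty_slot (a point): Centre of the empty slot in the plane of the lid's top, axes as the box's (slot long along y). The stud enters with its x along this y (within 15 degrees and 5 mm). With the collar on the lid or up to 5 mm above, it turns freely either way; turned a quarter, the cross-bar is caught under the lid. No spring, no stop.
Things that resemble listed ones, but are neither listed nor needed, are in the scene too. There is more than one size of the scrap_box; the one meant has the size given above. What is shaped like the wing_stud but red is not meant.

How it is judged (in metres and radians):
At the end, for the whole second after the job is handed in: The wing stud's collar lies on the lid (within 3 mm), its axis within 12 mm of the centre of the empty slot, upright within 7 degrees, its wing along the box's length within 25 degrees (a quarter turn from the slot), at rest (z of wing_stud in the frame of empty_slot between -0.003 and 0.003 m and horizontal distance between wing_stud and empty_slot below 0.012 m and angle between the x axis of wing_stud and the x axis of empty_slot, either way round below 0.44 rad and angle between wing_stud's own z axis and vertical below 0.12 rad and linear speed of wing_stud below 0.02 m/s); the robot touches nothing.
It fails at once if the round-knobbed plug is taken or knocked out of its pocket (moved more than 30 mm) (distance of plug from where it was at the start of the episode above 0.03 m).
It also fails if it takes over 38 s, if anything falls off the work surface, if the arm or the gripper's body presses on something with over 40 N, if the wrist force passes 120 N, or if a joint passes its speed limit or range.

### The arm

A 6-joint arm with a two-finger parallel gripper is mounted at the origin on a cart in front of the work surface, level with it; the furniture and walls round the work are solid. World frame = base frame: x ahead of the robot, y to its left, z up, the work surface at z = 0. Lengths are in mm, angles in rad, forces in N, time in s.
With the tool pointing down it reaches from about 375 to 900 mm from the base axis. Payload 3.1 kg.
Tool frame: the origin (TCP) lies midway between the tips of the shut fingers; the grasp point (between the pads) lies 19 mm behind it (bot.hold_point_z is the distance from the TCP to the grasp point, in mm); z points along the fingers, x is the direction in which the jaws open and shut, and the axes are right-handed (so a half turn about z gives the same grasp; the last joint's range is limited). The gripper opens to 87 mm and grips with 3 to 60 N. Pads are 19 mm wide; open, the fingers measure 117 mm over their backs; the gripper's body (75 mm by 190 mm) begins 51 mm behind the grasp point.
Start: joints at [1.149, 0.527, 1.433, -0, 1.181, -0.178], TCP at [150.83, 606.504, 222.548] pointing down, gripper open.
Joint ranges: [-3.08, 3.08], [-0.75, 2.2], [0.22, 2.44], [-1.43, 4.57], [0, 2.65], [-2.85, 2.85]. Speed limits (rad/s): [2.79, 2.79, 3.14, 3.14, 3.14, 3.14].

### API

Orientations are given as a unit quaternion [w, x, y, z].
In Python, from rig import bot, viewer gives the robot as it stands.
- The arm moves only by the tool arm_command, never from a script. Its argument "plan" is a list of rows, each an object of numbers: "rx", "ry", "rz": the turn, a rotation vector about the tool's x, y, z in degrees; "dx", "dy", "dz": the shift along the tool's x, y, z in cm; "grip": the closure in counts, from 0 (fully open) to 255 (shut). In form: [{"rx": .., "ry": .., "rz": .., "dx": .., "dy": .., "dz": .., "grip": ..}, ...]. A call has 1 to 10 rows; each row is the pose to reach, as a shift and turn from the pose measured when the call began, along the tool's axes at that moment; what a row does not reach only later rows make up. A row lasts 1/10 s, in which the tool goes at most 50 mm and 8.59 degrees, less where a joint would pass 70% of its speed; a pose out of reach is approached as far as the arm can. A call with a gripper value outside its range is refused whole. The fingers move at their own pace and stop on an object; the grip force is fixed at half the most. Time passes only in rows, so rows that repeat a pose let the fingers close. It gives the time, the measured TCP pose, the force and the opening at its end, in the units of the state.
- bot.sense(): the state, without advancing time (a new reading comes with each control period).
- viewer.snapshot(name): name is "scene" or "top" or "wrist"; returns a dict with "image" (480x640x3 uint8, red, green, blue), "fov_y" (degrees; the focal length in pixels is half the picture's height over the tangent of half this angle, whatever the lens; pixels are square), "cx", "cy" (the principal point, pixels), "cam_to_world" (4x4, takes a point from camera to world coordinates). Camera axes: x right, y up, looking along -z (the intrinsics and any distortion apply to the point x, -y, -z); pixel columns grow to the right and rows downward; lengths in mm; the calibration is good to about 2 mm. A picture is of the moment at which its call begins. There is no depth.
- bot.close_job(): hands the job in, once; it reports no verdict.
Trained networks look in the newest picture that a camera, given by its name, has taken for a name from the list of things; names that differ only in an ending like _2 or _b are one class to them, and where a whole thing is asked for, a point or a joint stands for the part that bears it (a point fixed in the world has none). Each returns a list of dicts, best first, with "score" (0 to 1); they miss things now and then, are a little off and sometimes report something else, mostly with a low value. They report only what shows in the picture. A call takes as long as a camera call. They do not tell look-alikes from the thing itself.
- viewer.cut_out(thing, camera): "mask" (480x640 bool, what is visible of it) and "location" ([column, row] in pixels, amid what is visible of it).
- viewer.place_of(thing, camera): "location" ([column, row] in pixels: a listed point, or the origin of a listed thing).
The state is a dict: "time_s": time; "joint_positions": joint angles; "qvel": joint speeds; "joint_efforts": joint torques, N m; "ee_pos": TCP position; "eef_rot": TCP orientation; "ft_force": force on the tool from outside, world axes, zero at the start; "moment": the same for the moment, N m; "opening": opening from 0.0 (shut) to 1.0 (fully open).
Only numpy, scipy, OpenCV 4.12 (cv2) and the standard library are available. Lean on these libraries where they do the work, as an engineer would, in place of code of your own. Each camera call takes 0.05 s, during which the arm holds its last target.

## Working session

There is one attempt and no reset: what is moved stays moved. The work goes in short steps, Python scripts to look and compute and a tool call to move; the robot and the scene stay as the last step left them, time stands still between calls to the robot, and variables do not carry over. Pictures are saved under pics/ and viewed, and the job is handed in when it is done.

Besides the shell and the picture viewer there is one more tool, called as a command line: name --argument value ..., lists and objects as JSON in quotes. arm_command: Moves the arm, as the interface text tells. Its arguments: {"type":"object","properties":{"plan":{"type":"array"}},"required":["plan"]}

```bash
ls; mkdir -p pics
python3 - <<'E'
from rig import bot, viewer
import cv2, json, numpy as np
print(bot.sense())
for n in ("scene","top","wrist"):
    s=viewer.snapshot(n)
    cv2.imwrite(f"pics/{n}0.png",s["image"][:,:,::-1])
    print(n,{k:(v.tolist() if hasattr(v,'tolist') else v) for k,v in s.items() if k!="image"})
    for t in ("wing_stud","plug","rack","scrap_box"):
        try: print(t,[(round(d["score"],2),[round(float(x),1) for x in d["location"]]) for d in viewer.place_of(t,n)])
        except Exception as e: print(t,e)
    print("slot",[(round(d["score"],2),[round(float(x),1) for x in d["location"]]) for d in viewer.place_of("empty_slot",n)])
print(bot.sense()["time_s"])
E
```

```text
pics
{'time_s': 0.0, 'joint_positions': array([ 1.14849407e+00,  5.28442394e-01,  1.43391110e+00,  4.01481798e-06,
        1.18135373e+00, -1.78479852e-01]), 'qvel': array([ 9.94397021e-05,  2.86288199e-04, -3.07293197e-04,  9.50588839e-04,
        5.78476402e-04,  2.13323148e-03]), 'joint_efforts': array([-1.53412653e-03, -4.40032053e+01, -1.76594085e+01,  6.32119621e-02,
        5.83498925e-02, -1.52265252e-04]), 'ee_pos': array([150.53992886, 605.85288169, 221.58341856]), 'eef_rot': array([ 4.91280828e-04,  7.87849549e-01,  6.15866845e-01, -9.36217906e-04]), 'ft_force': array([-0.48649558, -0.52520846,  0.08565553]), 'moment': array([0.0042954 , 0.01649935, 0.00988663]), 'opening': 1.0007039138980447}
scene {'fov_y': 54.57767341666232, 'cx': 322.2049422756599, 'cy': 230.65911582265704, 'cam_to_world': [[0.7346698795268711, 0.40936847304438306, -0.5409968774339488, -19.010298479741564], [-0.678295935363212, 0.427683116295024, -0.5974962561438546, -757.822968358258], [-0.01322089958051697, 0.8059184855265994, 0.5918788748559918, 638.2092478846105], [0.0, 0.0, 0.0, 1.0]]}
wing_stud [
[... 589 characters left out ...]
 [(0.77, [269.9, 156.3]), (0.73, [252.8, 211.2]), (0.69, [283.4, 115.9]), (0.2, [303.6, 155.6])]
plug [(0.67, [300.3, 151.7])]
rack [(0.79, [286.0, 164.0])]
scrap_box [(0.72, [251.8, 213.0]), (0.68, [404.5, 351.1])]
slot [(0.8, [419.8, 352.7]), (0.65, [273.4, 207.9])]
wrist {'fov_y': 67.68010167324466, 'cx': 318.26335380338486, 'cy': 237.95326237506782, 'cam_to_world': [[0.24076877460703044, -0.9235780800278922, -0.2983855346128891, 68.13527674165769], [0.9705825004574347, 0.2290820988207013, 0.07410129422415328, 626.2715740203055], [-8.354652026778965e-05, -0.307449056092051, 0.9515645384986161, 386.0438778048583], [0.0, 0.0, 0.0, 1.0]]}
wing_stud []
plug []
rack []
scrap_box []
slot []
0.9
```

View pics/scene0.png

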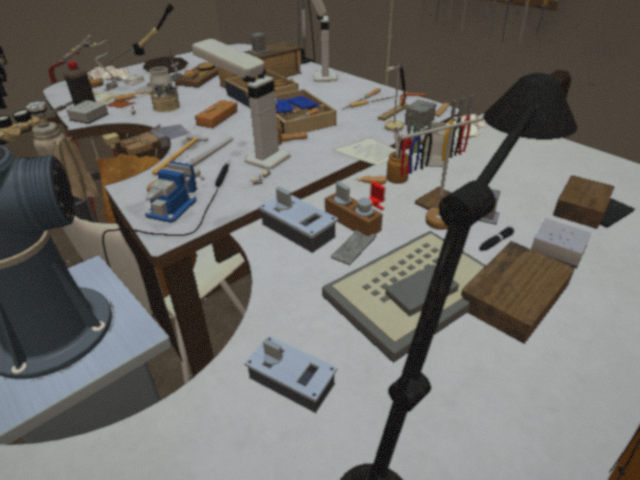

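View pics/top0.png

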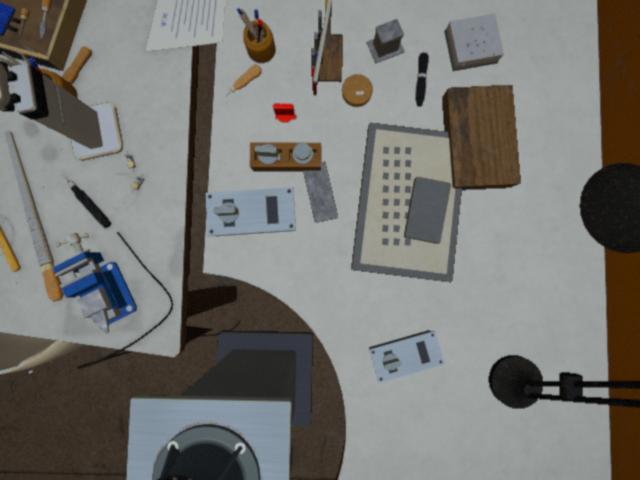

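View pics/wrist0.png

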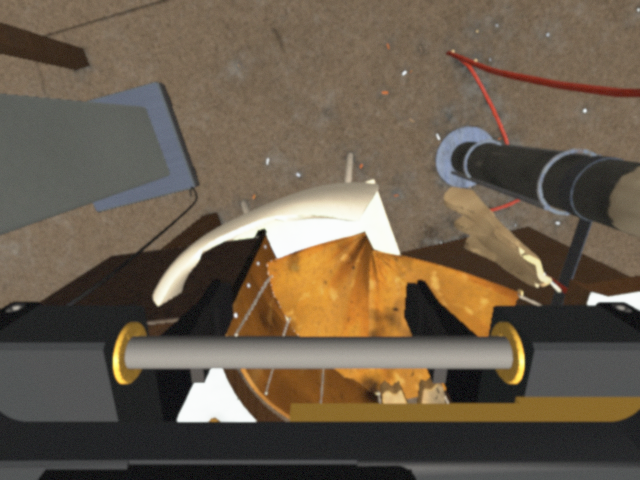

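```bash
cat > h.py <<'E'
import numpy as np, cv2
from rig import bot, viewer
from scipy.spatial.transform import Rotation as R
def K(s):
    f=240/np.tan(np.radians(s["fov_y"])/2); return f,s["cx"],s["cy"]
def px2w(s,p,z):
    f,cx,cy=K(s); M=np.array(s["cam_to_world"]); p=np.atleast_2d(np.asarray(p,float))
    d=np.c_[(p[:,0]-cx)/f,-(p[:,1]-cy)/f,-np.ones(len(p))]@M[:3,:3].T
    o=M[:3,3]; t=(z-o[2])/d[:,2]; return o+d*t[:,None]
def w2px(s,P):
    f,cx,cy=K(s); M=np.array(s["cam_to_world"]); q=(np.atleast_2d(P)-M[:3,3])@M[:3,:3]
    return np.c_[cx+f*q[:,0]/-q[:,2], cy-f*q[:,1]/-q[:,2]]
E
python3 - <<'E'
from h import *
import pickle
s=viewer.snapshot("top"); pickle.dump(s,open("top.pkl","wb"))
c=s["image"][90:260,180:360,::-1]; cv2.imwrite("pics/topc.png",cv2.resize(c,None,fx=4.4,fy=3.5*4.4/3.5*0.8,interpolation=cv2.INTER_CUBIC) if 0 else cv2.resize(c,None,fx=3.5,fy=3.5,interpolation=cv2.INTER_CUBIC))
for t in ("scrap_box","wing_stud","plug","rack"):
    for d in viewer.cut_out(t,"top"):
        m=d["mask"].astype(np.uint8); cn=np.vstack(cv2.findContours(m,0,1)[0]); r=cv2.minAreaRect(cn)
        print(t,round(d["score"],2),d["location"],m.sum(),r)
# sizes: corners on lid guesses
for c in ([(208,193),(293,189),(296,232),(208,236)],[(370,349),(434,331),(442,361),(378,380)]):
    w=px2w(s,c,52); print(w.round(0)[:,:2].tolist(),[round(float(np.linalg.norm(w[i]-w[(i+1)%4]))) for i in range(4)])
E
```

```text
scrap_box 0.82 [249.4, 209.9] 3868 ((250.413818359375, 211.5344696044922), (44.80490493774414, 89.08131408691406), 86.633544921875)
scrap_box 0.67 [404.6, 354.5] 2594 ((406.0013732910156, 355.5765686035156), (38.84746551513672, 69.15294647216797), 74.93151092529297)
wing_stud 0.9 [268.1, 153.0] 331 ((267.0000305175781, 153.0), (20.57182502746582, 18.782970428466797), 63.43495178222656)
wing_stud 0.74 [282.9, 115.8] 361 ((284.0, 113.0), (18.0, 22.0), 90.0)
plug 0.63 [267.3, 153.5] 361 ((267.4000244140625, 152.8000030517578), (21.466251373291016, 19.677396774291992), 63.43495178222656)
plug 0.52 [303.2, 150.7] 338 ((302.5, 153.0), (20.0, 19.0), 90.0)
rack 0.76 [288.7, 162.2] 1451 ((285.52166748046875, 157.34559631347656), (30.4515323638916, 71.51496124267578), 88.53119659423828)
[[556.0, 6.0], [567.0, -159.0], [483.0, -167.0], [472.0, 2.0]] [165, 84, 169, 84]
[[265.0, -312.0], [301.0, -432.0], [246.0, -447.0], [208.0, -327.0]] [126, 57, 125, 59]
```

View pics/topc.png

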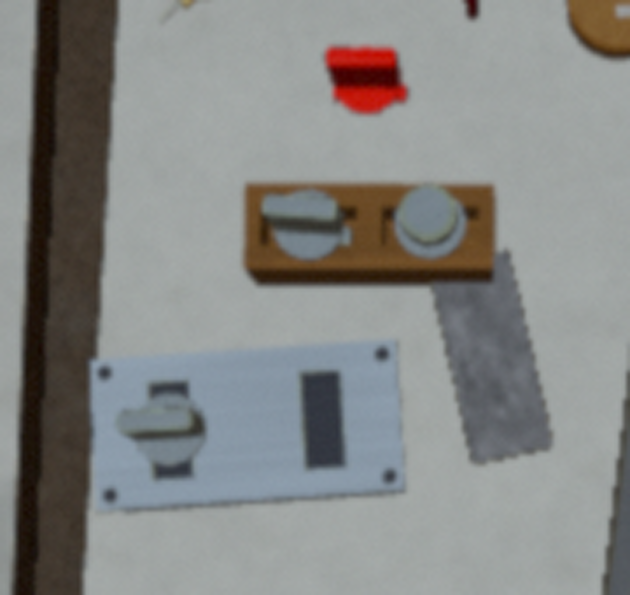

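The larger box, with its lid centre at about (250,212) in the top picture, measures about 168×84 mm, so it is the one meant. Its empty slot is at about (272,210). The steel stud sits in the rack's left pocket at (268,154). I'm moving to a viewing pose above them.

arm_command --plan '[{"dz": -5},{"dz": -8,"dx": -5,"dy": 5,"rz": 8},{"dz": -8,"dx": -58.7,"dy": 56.3,"rz": 76},{"dz": -8,"dx": -58.7,"dy": 56.3,"rz": 76},{"dz": -8,"dx": -58.7,"dy": 56.3,"rz": 76},{"dz": -8,"dx": -58.7,"dy": 56.3,"rz": 76},{"dz": -8,"dx": -58.7,"dy": 56.3,"rz": 76},{"dz": -8,"dx": -58.7,"dy": 56.3,"rz": 76},{"dz": -8,"dx": -58.7,"dy": 56.3,"rz": 76},{"dz": -8,"dx": -58.7,"dy": 56.3,"rz": 76}]'

```text
invalid input
```

arm_command --plan '[{"rx": 0,"ry": 0,"rz": 0,"dx": 0,"dy": 0,"dz": -5,"grip": 0},{"rx": 0,"ry": 0,"rz": 8,"dx": -5,"dy": 5,"dz": -8,"grip": 0},{"rx": 0,"ry": 0,"rz": 76,"dx": -58.7,"dy": 56.3,"dz": -8,"grip": 0},{"rx": 0,"ry": 0,"rz": 76,"dx": -58.7,"dy": 56.3,"dz": -8,"grip": 0},{"rx": 0,"ry": 0,"rz": 76,"dx": -58.7,"dy": 56.3,"dz": -8,"grip": 0},{"rx": 0,"ry": 0,"rz": 76,"dx": -58.7,"dy": 56.3,"dz": -8,"grip": 0},{"rx": 0,"ry": 0,"rz": 76,"dx": -58.7,"dy": 56.3,"dz": -8,"grip": 0},{"rx": 0,"ry": 0,"rz": 76,"dx": -58.7,"dy": 56.3,"dz": -8,"grip": 0},{"rx": 0,"ry": 0,"rz": 76,"dx": -58.7,"dy": 56.3,"dz": -8,"grip": 0},{"rx": 0,"ry": 0,"rz": 76,"dx": -58.7,"dy": 56.3,"dz": -8,"grip": 0}]'

```text
time_s: 2.15
ee_pos: [373.8, 218.1, 297.9]
eef_rot: [-0.0, 1.0, -0.003, 0.001]
ft_force: [1.3, 0.1, -0.1]
opening: 0.999
```

arm_command --plan '[{"rx": 0,"ry": 0,"rz": 0,"dx": 18.1,"dy": 31.8,"dz": 0,"grip": 0},{"rx": 0,"ry": 0,"rz": 0,"dx": 18.1,"dy": 31.8,"dz": 0,"grip": 0},{"rx": 0,"ry": 0,"rz": 0,"dx": 18.1,"dy": 31.8,"dz": 0,"grip": 0},{"rx": 0,"ry": 0,"rz": 0,"dx": 18.1,"dy": 31.8,"dz": 0,"grip": 0},{"rx": 0,"ry": 0,"rz": 0,"dx": 18.1,"dy": 31.8,"dz": 0,"grip": 0},{"rx": 0,"ry": 0,"rz": 0,"dx": 18.1,"dy": 31.8,"dz": 0,"grip": 0},{"rx": 0,"ry": 0,"rz": 0,"dx": 18.1,"dy": 31.8,"dz": 0,"grip": 0},{"rx": 0,"ry": 0,"rz": 0,"dx": 18.1,"dy": 31.8,"dz": 0,"grip": 0},{"rx": 0,"ry": 0,"rz": 0,"dx": 18.1,"dy": 31.8,"dz": 0,"grip": 0}]'

```text
time_s: 3.05
ee_pos: [554.2, -103.3, 297.6]
eef_rot: [-0.0, 1.0, -0.004, 0.001]
ft_force: [-0.3, 0.9, 1.0]
opening: 0.997
```

Run:
```python
from h import *
import pickle
s=viewer.snapshot("wrist"); pickle.dump(s,open("w1.pkl","wb"))
cv2.imwrite("pics/w1.png",s["image"][:,:,::-1])
for t in ("wing_stud","empty_slot","scrap_box","rack"):
    print(t,[(round(d["score"],2),np.round(d["location"],1).tolist()) for d in viewer.place_of(t,"wrist")])
print(bot.sense())
```

```text
wing_stud [(0.88, [385.9, 201.6]), (0.69, [457.1, 215.8])]
empty_slot [(0.92, [293.2, 213.9])]
scrap_box [(0.83, [293.7, 171.4])]
rack [(0.74, [380.3, 218.0])]
{'time_s': 3.3, 'joint_positions': array([-3.77025807e-01,  3.59574846e-01,  1.50017080e+00,  1.21956494e-03,
        1.28186992e+00, -3.74299686e-01]), 'qvel': array([ 0.0032892 , -0.00169363, -0.0069419 , -0.00253894, -0.00332762,
       -0.00246789]), 'joint_efforts': array([-3.69957034e-01, -3.70759070e+01, -1.90728360e+01,  4.38846869e-02,
        5.16605610e-02,  2.15014064e-03]), 'ee_pos': array([552.22343271, -98.8936477 , 298.15065313]), 'eef_rot': array([-5.47946344e-04,  9.99998648e-01, -1.53680785e-03,  2.03794610e-04]), 'ft_force': array([ 0.59441907, -0.3085986 ,  0.09808627]), 'moment': array([-0.11181692,  0.0348193 , -0.0060196 ]), 'opening': 1.0015476863908115}
```

View pics/w1.png

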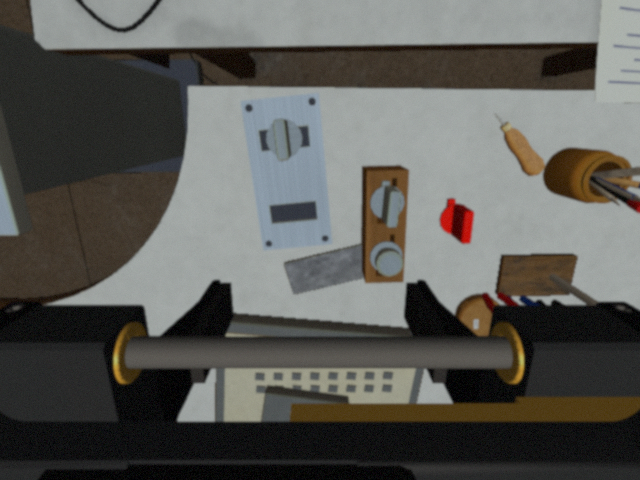

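The wrist picture shows the empty slot at (293,212), the fitted stud at (284,138), the stud in the rack at (387,204), the plug at (387,260) and the red decoy at (458,220). Next I refine the positions.

Run:
```python
from h import *
import pickle
s=pickle.load(open("w1.pkl","rb")); im=s["image"]
c=im[85:285,235:425,::-1]; cv2.imwrite("pics/w1c.png",cv2.resize(c,None,fx=3,fy=3,interpolation=cv2.INTER_CUBIC))
g=cv2.cvtColor(im,cv2.COLOR_RGB2GRAY)
# slot
roi=np.zeros_like(g); roi[198:228,262:324]=1
m=((g<90)&(roi>0)).astype(np.uint8)
n,l,st,ce=cv2.connectedComponentsWithStats(m); k=1+np.argmax(st[1:,4]); cn=cv2.findContours((l==k).astype(np.uint8),0,1)[0][0]
r=cv2.minAreaRect(cn); print("slot rect px",r)
b=cv2.boxPoints(r); w=px2w(s,b,52); print("slot world",w.mean(0).round(1),[np.linalg.norm(w[i]-w[(i+1)%4]).round(1) for i in range(4)])
# screws
for nm,p in (("a",(248,107)),("b",(312,101)),("c",(268,243)),("d",(325,238))):
    x,y=p; q=255-g[y-7:y+8,x-7:x+8].astype(float); q=np.clip(q-np.median(q)-40,0,None); yy,xx=np.mgrid[y-7:y+8,x-7:x+8]
    c=((q*xx).sum()/q.sum(),(q*yy).sum()/q.sum()); print(nm,np.round(c,1),px2w(s,c,52).round(1))
t=pickle.load(open("top.pkl","rb"))
for n,(ss,p) in {"slotw":(s,(293.2,211.8)),"slott":(t,(272.3,209.7))}.items(): print(n,px2w(ss,p,52).round(1))
for n,(ss,p) in {"studw":(s,(385.5,203)),"studt":(t,(268,154.3))}.items(): print(n,px2w(ss,p,52).round(1))
```

```text
slot rect px ((293.1639709472656, 211.8032989501953), (16.839649200439453, 44.543582916259766), 84.80557250976562)
slot world [ 525.  -118.6   52. ] [np.float64(52.0), np.float64(20.2), np.float64(52.7), np.float64(20.3)]
a [248.4 107.6] [[480.4  -3.3  52. ]]
b [311.5 101.1] [[548.3   2.7  52. ]]
c [268.3 243.2] [[ 494.  -157.2   52. ]]
d [324.7 238. ] [[ 561.9 -151.1   52. ]]
slotw [[ 525.1 -118.6   52. ]]
slott [[ 525.5 -119.9   52. ]]
studw [[ 632.9 -108.9   52. ]]
studt [[ 634.1 -108.4   52. ]]
```

View pics/w1c.png

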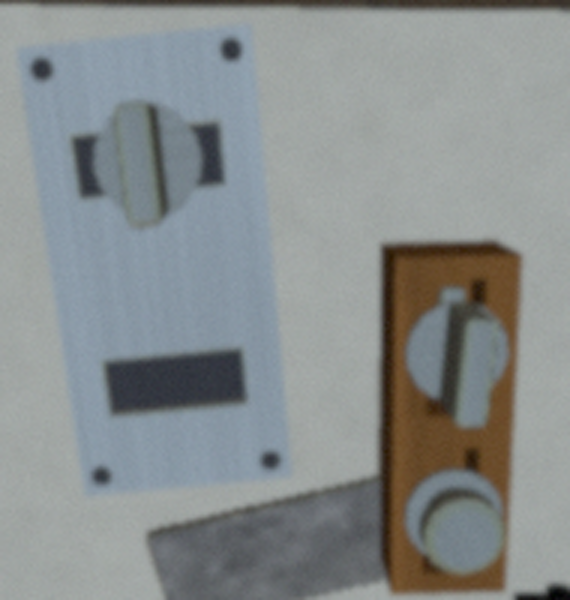

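Run:
```python
from h import *
import pickle
from scipy.optimize import minimize
s=pickle.load(open("w1.pkl","rb")); im=s["image"]
f=lambda p:(np.array(p)/3+[235,85])
w=px2w(s,[f(p) for p in [(465,318),(503,322),(488,427),(455,425)]],90); print(w.round(1), w.mean(0).round(1))
d=(w[0]+w[1]-w[2]-w[3])/2; print("len",np.linalg.norm(d),"yaw",np.degrees(np.arctan2(d[1],d[0])))
print("collar",px2w(s,f((458,352)),52).round(1))
# rack top corners crop
w=px2w(s,[f(p) for p in [(384,246),(499,243),(505,590),(389,591)]],48);print("rack?",w.round(1))
def draw(x,y,yaw,nm):
    S=6; x0,y0=360,170; c=cv2.resize(im[170:270,355:425,::-1],None,fx=S,fy=S,interpolation=cv2.INTER_CUBIC)
    def pl(P,col):
        q=(w2px(s,P)-[355,170]+0.5)*S; cv2.polylines(c,[q.round().astype(int)],True,col,1)
    u=np.array([np.cos(yaw),np.sin(yaw)]); v=np.array([-u[1],u[0]]); o=np.array([x,y])
    for z in (52,90): pl(np.array([[*(o+a*20*u+b*6*v),z] for a,b in((1,1),(1,-1),(-1,-1),(-1,1))]),(0,0,255))
    th=np.linspace(0,6.28,60); pl(np.c_[x+20*np.cos(th),y+20*np.sin(th),52+0*th],(0,255,0))
    cv2.imwrite(nm,c)
draw(634.5,-109.3,np.radians(96.5),"pics/ov.png")
```

```text
[[ 629.7  -87.9   90. ]
 [ 643.   -89.4   90. ]
 [ 640.1 -127.5   90. ]
 [ 628.2 -126.6   90. ]] [ 635.3 -107.8   90. ]
len 38.50862809271106 yaw 86.68129596845093
collar [[ 635.4 -108.2   52. ]]
rack? [[ 605.9  -67.8   48. ]
 [ 649.6  -67.    48. ]
 [ 661.2 -211.3   48. ]
 [ 612.4 -211.3   48. ]]
```

View pics/ov.png

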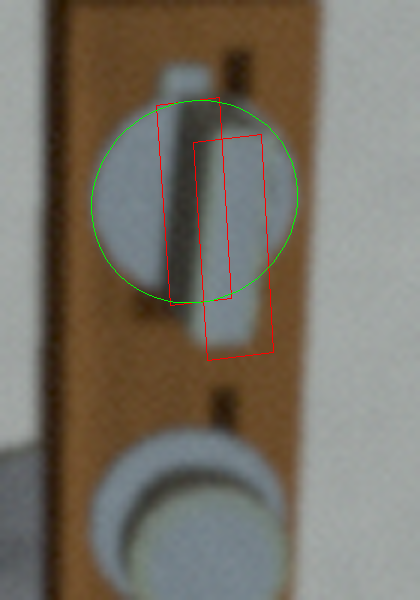

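Run:
```python
from h import *
import pickle
s=pickle.load(open("w1.pkl","rb")); im=s["image"]
out=[]
for x,y,yd in ((634.5,-108.3,87),(634.5,-108.3,83)):
    yaw=np.radians(yd)
    S=6; c=cv2.resize(im[170:240,365:425,::-1],None,fx=S,fy=S,interpolation=cv2.INTER_CUBIC)
    def pl(P,col):
        q=(w2px(s,P)-[365,170]+0.5)*S; cv2.polylines(c,[q.round().astype(int)],True,col,1)
    u=np.array([np.cos(yaw),np.sin(yaw)]); v=np.array([-u[1],u[0]]); o=np.array([x,y])
    for z in (52,90): pl(np.array([[*(o+a*20*u+b*6*v),z] for a,b in((1,1),(1,-1),(-1,-1),(-1,1))]),(0,0,255))
    pl(np.array([[*(o+a*22*u+b*5*v),33] for a,b in((1,1),(1,-1),(-1,-1),(-1,1))]),(255,0,255))
    th=np.linspace(0,6.28,60); pl(np.c_[x+20*np.cos(th),y+20*np.sin(th),52+0*th],(0,255,0))
    out.append(c)
cv2.imwrite("pics/ov2.png",np.hstack(out))
```

```text
(no output)
```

View pics/ov2.png

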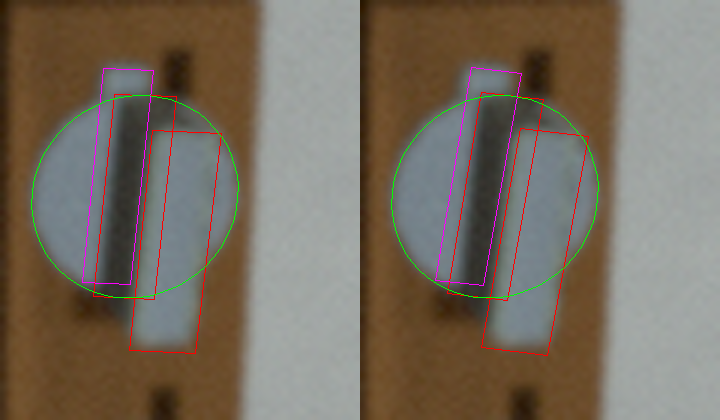

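arm_command --plan '[{"rx": 0,"ry": 0,"rz": 2.5,"dx": 8.2,"dy": 0.9,"dz": 8,"grip": 90},{"rx": 0,"ry": 0,"rz": 2.5,"dx": 8.2,"dy": 0.9,"dz": 10,"grip": 90},{"rx": 0,"ry": 0,"rz": 2.5,"dx": 8.2,"dy": 0.9,"dz": 14,"grip": 90},{"rx": 0,"ry": 0,"rz": 2.5,"dx": 8.2,"dy": 0.9,"dz": 18,"grip": 90},{"rx": 0,"ry": 0,"rz": 2.5,"dx": 8.2,"dy": 0.9,"dz": 18,"grip": 90},{"rx": 0,"ry": 0,"rz": 2.5,"dx": 8.2,"dy": 0.9,"dz": 18,"grip": 90},{"rx": 0,"ry": 0,"rz": 2.5,"dx": 8.2,"dy": 0.9,"dz": 18,"grip": 90}]'

```text
time_s: 4.0
ee_pos: [635.7, -107.8, 121.1]
eef_rot: [0.0, 1.0, -0.023, 0.002]
ft_force: [-0.2, 0.5, -0.1]
opening: 0.648
```

Run:
```python
from h import *
import pickle
s=viewer.snapshot("wrist"); t=viewer.snapshot("top")
cv2.imwrite("pics/w2.png",s["image"][:,:,::-1]); cv2.imwrite("pics/t2.png",cv2.resize(t["image"][90:260,180:360,::-1],None,fx=3,fy=3))
q=bot.sense(); print(q["time_s"],q["ee_pos"],R.from_quat(q["eef_rot"],scalar_first=True).as_matrix().round(4),q["opening"],q["joint_positions"])
```

```text
4.1 [ 636.05729319 -108.31401726  121.85698431] [[ 9.989e-01 -4.630e-02  6.300e-03]
 [-4.630e-02 -9.989e-01 -1.000e-03]
 [ 6.300e-03  7.000e-04 -1.000e+00]] 0.648149262167476 [-3.42126667e-01  6.70764372e-01  1.47025686e+00  1.38685245e-03
  9.94323765e-01 -2.96565618e-01]
```

View pics/w2.png

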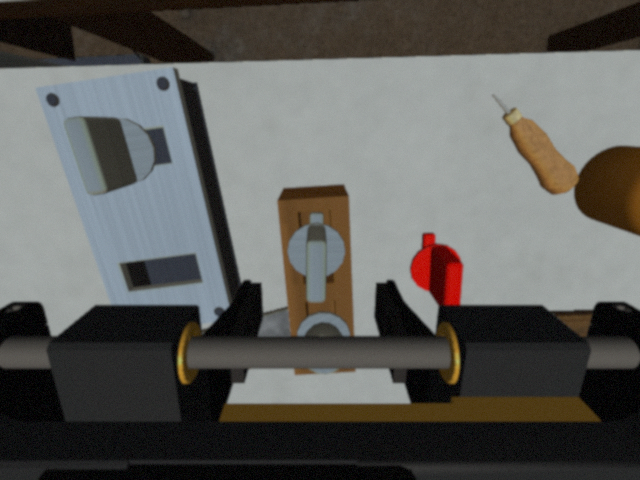

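View pics/t2.png

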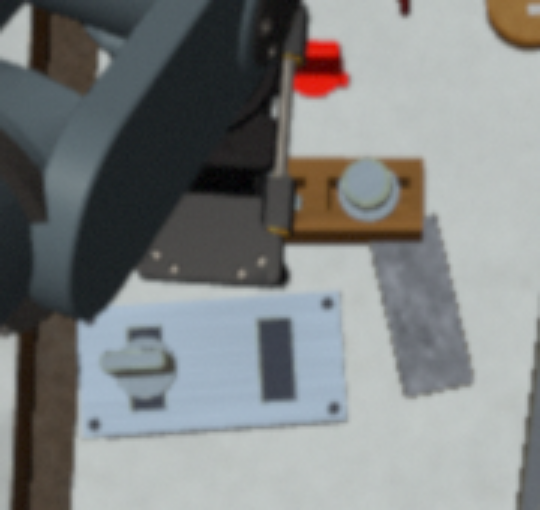

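Run:
```python
from h import *
s=viewer.snapshot("wrist"); im=s["image"]
x,y=634.5,-107.8; yaw=np.radians(87.5); S=6
c=cv2.resize(im[195:315,270:365,::-1],None,fx=S,fy=S,interpolation=cv2.INTER_CUBIC)
def pl(P,col):
    q=(w2px(s,P)-[270,195]+0.5)*S; cv2.polylines(c,[q.round().astype(int)],True,col,1)
u=np.array([np.cos(yaw),np.sin(yaw)]); v=np.array([-u[1],u[0]]); o=np.array([x,y])
for z in (52,90): pl(np.array([[*(o+a*20*u+b*6*v),z] for a,b in((1,1),(1,-1),(-1,-1),(-1,1))]),(0,0,255))
th=np.linspace(0,6.28,60); pl(np.c_[x+20*np.cos(th),y+20*np.sin(th),52+0*th],(0,255,0))
cv2.imwrite("pics/ov3.png",cv2.resize(c,None,fx=.8,fy=.8)); q=bot.sense(); print(q["time_s"],q["ee_pos"])
```

```text
4.15 [ 635.82291618 -108.35626328  121.6155862 ]
```

View pics/ov3.png

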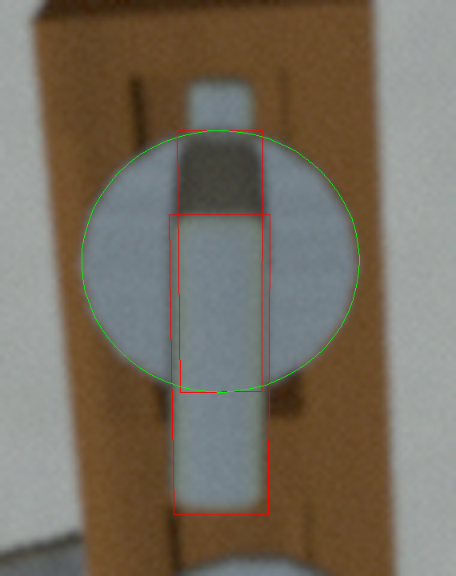

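Model overlay fits within a pixel. Descend and grip.

arm_command --plan '[{"rx": 0,"ry": 0,"rz": 0,"dx": -0.1,"dy": 0,"dz": 3.5,"grip": 90},{"rx": 0,"ry": 0,"rz": 0,"dx": -0.1,"dy": 0,"dz": 6.3,"grip": 90},{"rx": 0,"ry": 0,"rz": 0,"dx": -0.1,"dy": 0,"dz": 6.3,"grip": 90},{"rx": 0,"ry": 0,"rz": 0,"dx": -0.1,"dy": 0,"dz": 6.3,"grip": 90},{"rx": 0,"ry": 0,"rz": 0,"dx": -0.1,"dy": 0,"dz": 6.3,"grip": 255},{"rx": 0,"ry": 0,"rz": 0,"dx": -0.1,"dy": 0,"dz": 6.3,"grip": 255},{"rx": 0,"ry": 0,"rz": 0,"dx": -0.1,"dy": 0,"dz": 6.3,"grip": 255},{"rx": 0,"ry": 0,"rz": 0,"dx": -0.1,"dy": 0,"dz": 6.3,"grip": 255},{"rx": 0,"ry": 0,"rz": 0,"dx": -0.1,"dy": 0,"dz": 6.3,"grip": 255}]'

```text
time_s: 5.05
ee_pos: [635.4, -108.4, 59.0]
eef_rot: [0.0, 1.0, -0.023, 0.003]
ft_force: [1.1, 0.6, 0.7]
opening: 0.282
```

arm_command --plan '[{"rx": 0,"ry": 0,"rz": 0,"dx": 0,"dy": 0,"dz": 0,"grip": 255},{"rx": 0,"ry": 0,"rz": 0,"dx": 0,"dy": 0,"dz": 0,"grip": 255},{"rx": 0,"ry": 0,"rz": 0,"dx": 0,"dy": 0,"dz": 0,"grip": 255},{"rx": 0,"ry": 0,"rz": 0,"dx": 0,"dy": 0,"dz": 0,"grip": 255}]'

```text
time_s: 5.45
ee_pos: [635.2, -108.4, 59.0]
eef_rot: [0.0, 1.0, -0.023, 0.003]
ft_force: [-0.6, -0.8, 1.2]
opening: 0.133
```

arm_command --plan '[{"rx": 0,"ry": 0,"rz": 0,"dx": 0,"dy": 0,"dz": -3,"grip": 255},{"rx": 0,"ry": 0,"rz": 0,"dx": 0,"dy": 0,"dz": -6,"grip": 255},{"rx": 0,"ry": 0,"rz": 0,"dx": 0,"dy": 0,"dz": -9,"grip": 255},{"rx": 0,"ry": 0,"rz": 0,"dx": 0,"dy": 0,"dz": -9,"grip": 255},{"rx": 0,"ry": 0,"rz": 0,"dx": 0,"dy": 0,"dz": -9,"grip": 255}]'

```text
time_s: 5.95
ee_pos: [634.7, -108.3, 149.1]
eef_rot: [0.001, 1.0, -0.023, 0.003]
ft_force: [0.1, -1.1, -0.4]
opening: 0.133
```

```bash
cat > rel.py <<'E'
import sys
from h import *
x,y,z,psi=map(float,sys.argv[1:5])
q=bot.sense(); Rm=R.from_quat(q["eef_rot"],scalar_first=True)
p=np.radians(psi); T=R.from_matrix(np.array([[np.cos(p),np.sin(p),0],[np.sin(p),-np.cos(p),0],[0,0,-1.]]))
print(q["time_s"],q["ee_pos"].round(1),"psi",np.degrees(np.arctan2(Rm.as_matrix()[1,0],Rm.as_matrix()[0,0])).round(2),"open",q["opening"].round(3),"F",q["ft_force"].round(1), "j",q["joint_positions"].round(2))
print("d cm",(Rm.inv().apply(np.array([x,y,z])-q["ee_pos"])/10).round(2),"rot",np.degrees((Rm.inv()*T).as_rotvec()).round(2))
E
python3 rel.py 525 -118.9 140 -84.95
```

```text
Traceback (most recent call last):
  File "rel.py", line 6, in <module>
    print(q["time_s"],q["ee_pos"].round(1),"psi",np.degrees(np.arctan2(Rm.as_matrix()[1,0],Rm.as_matrix()[0,0])).round(2),"open",q["opening"].round(3),"F",q["ft_force"].round(1), "j",q["joint_positions"].round(2))
                                                                                                                                 ^^^^^^^^^^^^^^^^^^
AttributeError: 'float' object has no attribute 'round'
```

```bash
sed -i 's/q\["opening"\].round(3)/round(q["opening"],3)/' rel.py; python3 rel.py 525 -118.9 140 -84.95
```

```text
5.95 [ 634.7 -108.3  149.1] psi -2.66 open 0.133 F [ 0.1 -1.1 -0.4] j [-0.34  0.63  1.46  0.    1.05 -0.3 ]
d cm [-10.92   1.57   0.84] rot [-0.24 -0.36 82.29]
```

arm_command --plan '[{"rx": 0,"ry": 0,"rz": 8.2,"dx": -1.1,"dy": 0.2,"dz": 0,"grip": 255},{"rx": 0,"ry": 0,"rz": 16.4,"dx": -2.2,"dy": 0.3,"dz": 0,"grip": 255},{"rx": -0.1,"ry": -0.1,"rz": 24.6,"dx": -3.3,"dy": 0.5,"dz": 0,"grip": 255},{"rx": -0.1,"ry": -0.1,"rz": 32.8,"dx": -4.4,"dy": 0.6,"dz": 0,"grip": 255},{"rx": -0.1,"ry": -0.2,"rz": 41,"dx": -5.5,"dy": 0.8,"dz": 0,"grip": 255},{"rx": -0.1,"ry": -0.2,"rz": 49.2,"dx": -6.6,"dy": 0.9,"dz": 0,"grip": 255},{"rx": -0.2,"ry": -0.3,"rz": 57.4,"dx": -7.7,"dy": 1.1,"dz": 0,"grip": 255},{"rx": -0.2,"ry": -0.3,"rz": 65.6,"dx": -8.8,"dy": 1.3,"dz": 0,"grip": 255},{"rx": -0.2,"ry": -0.4,"rz": 73.8,"dx": -9.9,"dy": 1.4,"dz": 0,"grip": 255},{"rx": -0.2,"ry": -0.4,"rz": 82.3,"dx": -10.9,"dy": 1.6,"dz": 0,"grip": 255}]'

```text
time_s: 6.95
ee_pos: [523.1, -118.5, 146.3]
eef_rot: [0.0, 0.735, -0.678, -0.003]
ft_force: [-0.5, -0.2, -2.1]
opening: 0.135
```

```bash
python3 - <<'E'
from h import *
for i in range(3): s=viewer.snapshot("wrist")
t=viewer.snapshot("top"); c=viewer.snapshot("scene")
cv2.imwrite("pics/w3.png",s["image"][:,:,::-1]); cv2.imwrite("pics/c3.png",cv2.resize(c["image"][150:300,230:420,::-1],None,fx=4,fy=4))
E
python3 rel.py 525 -118.9 85 -84.95
```

```text
7.2 [ 525.1 -119.1  147.5] psi -84.82 open 0.135 F [-0.4 -0.3 -0.9] j [-0.43  0.52  1.72  0.    0.9   1.05]
d cm [-0.01  0.    6.25] rot [0.05 0.09 0.13]
```

View pics/w3.png

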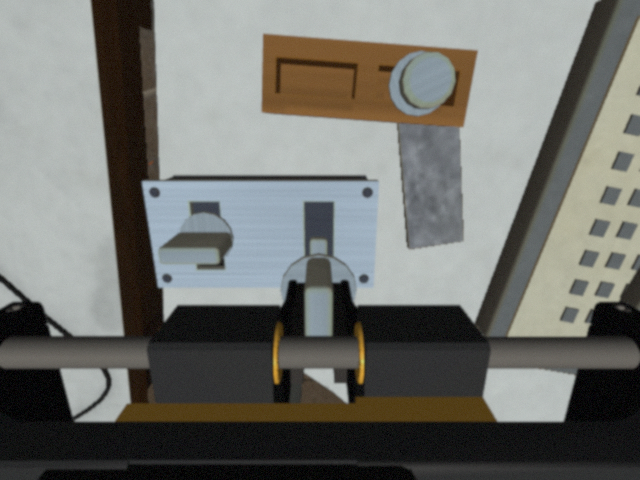

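View pics/c3.png

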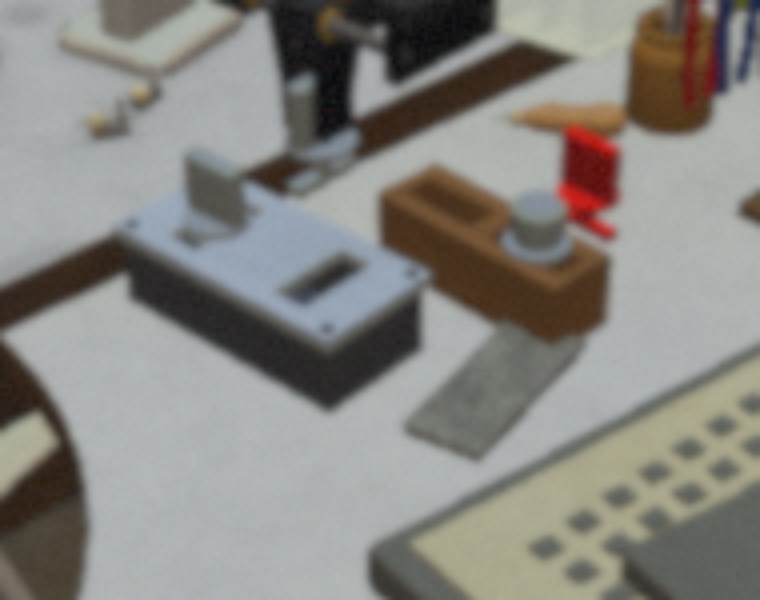

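Run:
```python
from h import *
s=viewer.snapshot("wrist"); im=s["image"]; g=cv2.cvtColor(im,cv2.COLOR_RGB2GRAY)
P=[]
for p in ((155,192),(367,192),(167,279),(364,279)):
    x,y=p; q=255-g[y-7:y+8,x-7:x+8].astype(float); q=np.clip(q-np.median(q)-40,0,None); yy,xx=np.mgrid[y-7:y+8,x-7:x+8]
    P.append(px2w(s,((q*xx).sum()/q.sum(),(q*yy).sum()/q.sum()),52)[0])
P=np.array(P); print(P.round(1),P.mean(0).round(1)); d=(P[0]+P[2]-P[1]-P[3]); d/=np.linalg.norm(d); print("yaw",np.degrees(np.arctan2(d[1],d[0])),"slot",(P.mean(0)-42*d).round(1))
x,y=525.1,-119.1; z0=136.5; yaw=np.radians(5.2); S=5
c=cv2.resize(im[190:350,250:390,::-1],None,fx=S,fy=S,interpolation=cv2.INTER_CUBIC)
def pl(P,col):
    q=(w2px(s,P)-[250,190]+0.5)*S; cv2.polylines(c,[q.round().astype(int)],True,col,1)
u=np.array([np.cos(yaw),np.sin(yaw)]); v=np.array([-u[1],u[0]]); o=np.array([x,y])
for z in (4,42): pl(np.array([[*(o+a*20*u+b*6*v),z0+z] for a,b in((1,1),(1,-1),(-1,-1),(-1,1))]),(0,0,255))
pl(np.array([[*(o+a*22*u+b*5*v),z0-15] for a,b in((1,1),(1,-1),(-1,-1),(-1,1))]),(255,0,255))
th=np.linspace(0,6.28,60); pl(np.c_[x+20*np.cos(th),y+20*np.sin(th),z0+4+0*th],(0,255,0))
o=np.array([525,-118.9]);pl(np.array([[*(o+a*27*u+b*11*v),52] for a,b in((1,1),(1,-1),(-1,-1),(-1,1))]),(0,255,255))
cv2.imwrite("pics/ov4.png",cv2.resize(c,None,fx=.75,fy=.75))
```

```text
[[ 548.     3.2   52. ]
 [ 561.7 -150.9   52. ]
 [ 479.9   -2.9   52. ]
 [ 493.5 -156.9   52. ]] [520.8 -76.9  52. ]
yaw 95.07257793830011 slot [ 524.5 -118.7   52. ]
```

View pics/ov4.png

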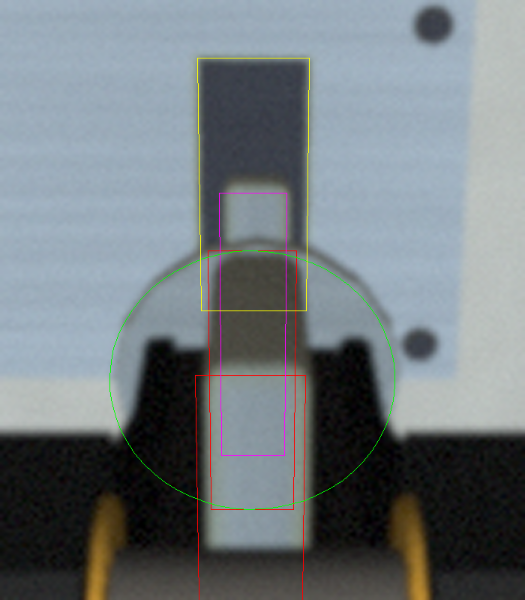

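arm_command --plan '[{"rx": 0,"ry": 0,"rz": 0,"dx": 0,"dy": 0.1,"dz": 3,"grip": 255},{"rx": 0,"ry": 0,"rz": 0,"dx": 0,"dy": 0.1,"dz": 5,"grip": 255},{"rx": 0,"ry": 0,"rz": 0,"dx": 0,"dy": 0.1,"dz": 5.7,"grip": 255},{"rx": 0,"ry": 0,"rz": 0,"dx": 0,"dy": 0.1,"dz": 5.7,"grip": 255},{"rx": 0,"ry": 0,"rz": 0,"dx": 0,"dy": 0.1,"dz": 5.7,"grip": 255}]'

```text
time_s: 7.75
ee_pos: [525.2, -119.4, 91.2]
eef_rot: [-0.0, 0.738, -0.674, 0.0]
ft_force: [-0.2, 0.8, -1.2]
opening: 0.135
```

```bash
python3 - <<'E'
from h import *
s=viewer.snapshot("wrist"); c=viewer.snapshot("scene"); t=viewer.snapshot("top")
cv2.imwrite("pics/w5.png",s["image"][:,:,::-1]); cv2.imwrite("pics/c5.png",np.hstack([cv2.resize(c["image"][170:270,230:330,::-1],None,fx=4,fy=4,interpolation=2),cv2.resize(t["image"][160:260,190:290,::-1],None,fx=4,fy=4,interpolation=2)]))
E
python3 rel.py 524.7 -118.8 68 -84.95
```

```text
7.9 [ 525.3 -119.5   91.8] psi -84.83 open 0.136 F [-0.   0.6 -0.4] j [-0.43  0.61  1.76  0.    0.77  1.05]
d cm [-0.08  0.05  2.38] rot [-0.09  0.01  0.12]
```

View pics/w5.png

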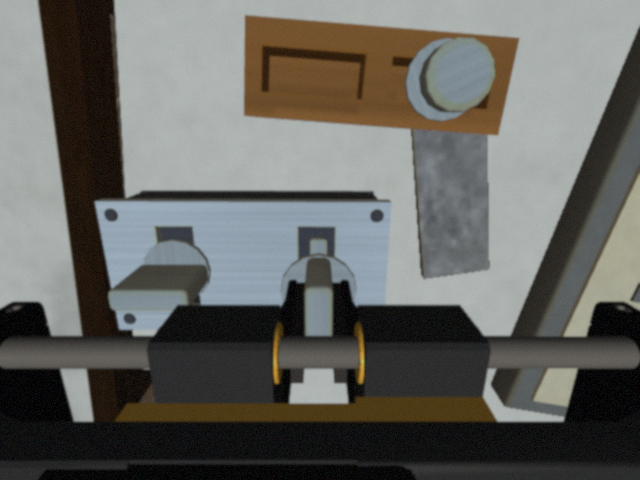

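View pics/c5.png

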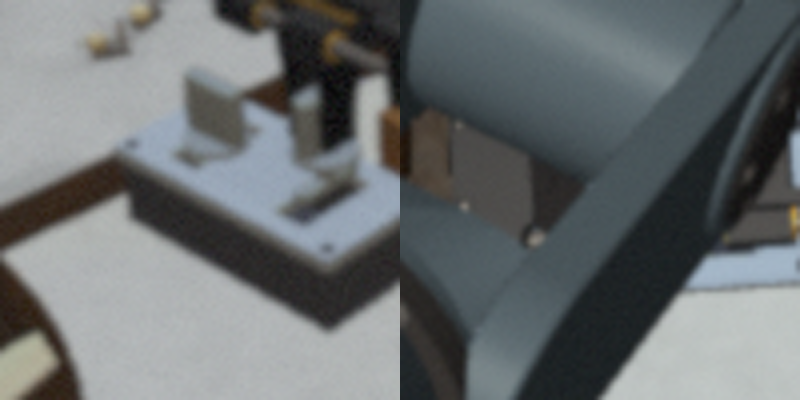

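Both views show the cross-bar over the slot, so I'm continuing down.

arm_command --plan '[{"rx": 0,"ry": 0,"rz": 0,"dx": -0.1,"dy": 0.1,"dz": 0.3,"grip": 255},{"rx": 0,"ry": 0,"rz": 0,"dx": -0.1,"dy": 0.15,"dz": 0.8,"grip": 255},{"rx": 0,"ry": 0,"rz": 0,"dx": -0.1,"dy": 0.15,"dz": 1.3,"grip": 255},{"rx": 0,"ry": 0,"rz": 0,"dx": -0.1,"dy": 0.15,"dz": 1.8,"grip": 255},{"rx": 0,"ry": 0,"rz": 0,"dx": -0.1,"dy": 0.15,"dz": 2.3,"grip": 255},{"rx": 0,"ry": 0,"rz": 0,"dx": -0.1,"dy": 0.15,"dz": 2.4,"grip": 255}]'

```text
time_s: 8.5
ee_pos: [523.2, -118.4, 66.9]
eef_rot: [-0.0, 0.738, -0.674, -0.0]
ft_force: [-0.2, -0.1, -0.9]
opening: 0.139
```

```bash
python3 - <<'E'
from h import *
s=viewer.snapshot("wrist"); c=viewer.snapshot("scene")
cv2.imwrite("pics/c6.png",np.hstack([cv2.resize(c["image"][170:270,230:330,::-1],None,fx=4,fy=4,interpolation=2),cv2.resize(s["image"][180:360,230:410,::-1],(400,400),interpolation=2)]))
E
python3 rel.py 524.7 -118.8 65 -84.95
```

```text
8.6 [ 523.5 -118.6   67.3] psi -84.82 open 0.135 F [ 0.4  0.3 -1. ] j [-0.43  0.65  1.78  0.    0.71  1.05]
d cm [ 0.03 -0.11  0.23] rot [-0.06  0.03  0.13]
```

View pics/c6.png

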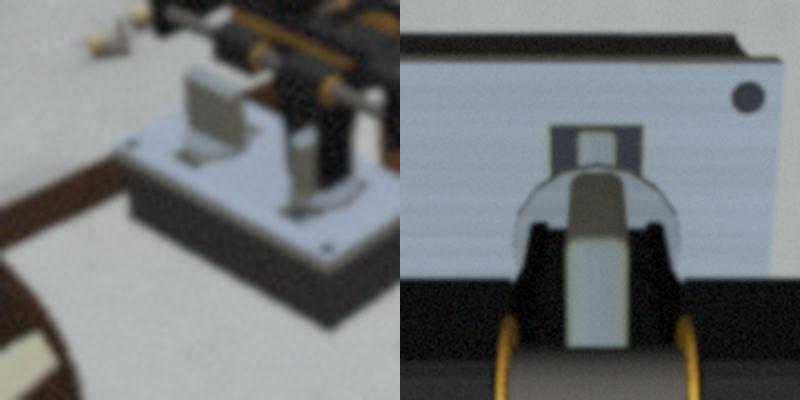

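arm_command --plan '[{"rx": 0,"ry": 0,"rz": 0,"dx": 0,"dy": 0,"dz": 0.2,"grip": 255},{"rx": 0,"ry": 0,"rz": 0,"dx": 0,"dy": 0,"dz": 0.3,"grip": 255},{"rx": 0,"ry": 0,"rz": 0,"dx": 0,"dy": 0,"dz": 0.3,"grip": 255},{"rx": 0,"ry": 0,"rz": 0,"dx": 0,"dy": 0,"dz": 0.3,"grip": 255}]'

```text
time_s: 9.0
ee_pos: [523.5, -118.6, 64.4]
eef_rot: [-0.001, 0.738, -0.674, 0.0]
ft_force: [-0.6, -0.1, -0.6]
opening: 0.133
```

```bash
python3 rel.py 523.5 -118.8 64 5.05
```

```text
9.0 [ 523.5 -118.6   64.4] psi -84.82 open 0.133 F [-0.6 -0.1 -0.6] j [-0.43  0.65  1.78  0.    0.71  1.05]
d cm [0.02 0.01 0.04] rot [-7.000e-02 -2.000e-02 -8.987e+01]
```

arm_command --plan '[{"rx": 0,"ry": 0,"rz": -8.5,"dx": 0,"dy": 0,"dz": 0,"grip": 255},{"rx": 0,"ry": 0,"rz": -17,"dx": 0,"dy": 0,"dz": 0,"grip": 255},{"rx": 0,"ry": 0,"rz": -25.5,"dx": 0,"dy": 0,"dz": 0,"grip": 255},{"rx": 0,"ry": 0,"rz": -34,"dx": 0,"dy": 0,"dz": 0,"grip": 255},{"rx": 0,"ry": 0,"rz": -42.5,"dx": 0,"dy": 0,"dz": 0,"grip": 255},{"rx": 0,"ry": 0,"rz": -51,"dx": 0,"dy": 0,"dz": 0,"grip": 255},{"rx": 0,"ry": 0,"rz": -59.5,"dx": 0,"dy": 0,"dz": 0,"grip": 255},{"rx": 0,"ry": 0,"rz": -68,"dx": 0,"dy": 0,"dz": 0,"grip": 255},{"rx": 0,"ry": 0,"rz": -76.5,"dx": 0,"dy": 0,"dz": 0,"grip": 255},{"rx": 0,"ry": 0,"rz": -85,"dx": 0,"dy": 0,"dz": 0,"grip": 255}]'

```text
time_s: 10.0
ee_pos: [523.7, -118.6, 64.5]
eef_rot: [-0.0, 1.0, 0.005, 0.001]
ft_force: [0.2, -0.2, -0.9]
opening: 0.135
```

```bash
python3 rel.py 524.7 -118.8 63 5.05
```

```text
10.0 [ 523.7 -118.6   64.5] psi 0.53 open 0.135 F [ 0.2 -0.2 -0.9] j [-0.43  0.65  1.78  0.    0.71 -0.44]
d cm [0.1  0.02 0.15] rot [-0.02 -0.08 -4.52]
```

Turned freely with no load. I'll finish the turn and lower it gently to contact.

arm_command --plan '[{"rx": 0,"ry": 0,"rz": -4.5,"dx": 0.1,"dy": 0,"dz": 0,"grip": 255},{"rx": 0,"ry": 0,"rz": -4.5,"dx": 0.1,"dy": 0,"dz": 0.1,"grip": 255},{"rx": 0,"ry": 0,"rz": -4.5,"dx": 0.1,"dy": 0,"dz": 0.15,"grip": 255},{"rx": 0,"ry": 0,"rz": -4.5,"dx": 0.1,"dy": 0,"dz": 0.15,"grip": 255}]'

```text
time_s: 10.4
ee_pos: [524.6, -118.6, 63.0]
eef_rot: [-0.0, 0.999, 0.043, 0.001]
ft_force: [-0.2, -0.7, -0.8]
opening: 0.134
```

```bash
python3 - <<'E'
from h import *
s=viewer.snapshot("wrist"); c=viewer.snapshot("scene")
cv2.imwrite("pics/c7.png",np.hstack([cv2.resize(c["image"][170:270,230:330,::-1],None,fx=4,fy=4,interpolation=2),cv2.resize(s["image"][180:360,230:410,::-1],(400,400),interpolation=2)]))
E
python3 rel.py 524.7 -118.8 63 5.05
```

```text
10.5 [ 524.6 -118.6   63. ] psi 4.99 open 0.133 F [-0.  -0.4 -1.5] j [-0.43  0.66  1.78  0.    0.71 -0.52]
d cm [0.01 0.02 0.  ] rot [-0.02 -0.07 -0.06]
```

View pics/c7.png

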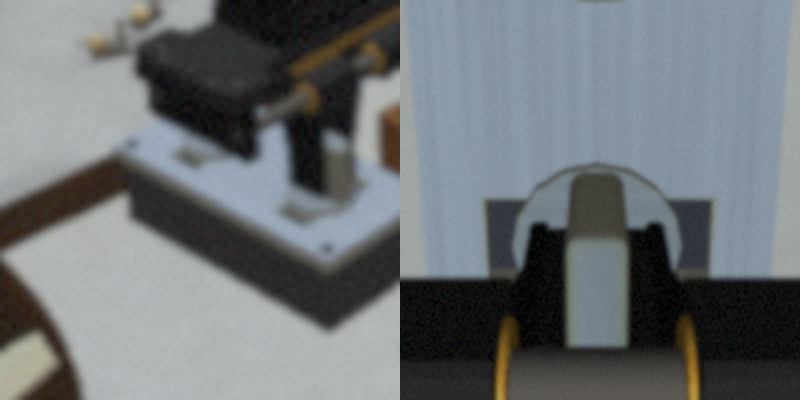

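arm_command --plan '[{"rx": 0,"ry": 0,"rz": 0,"dx": 0,"dy": 0,"dz": 0.1,"grip": 255},{"rx": 0,"ry": 0,"rz": 0,"dx": 0,"dy": 0,"dz": 0.1,"grip": 255},{"rx": 0,"ry": 0,"rz": 0,"dx": 0,"dy": 0,"dz": 0.1,"grip": 255}]'

```text
time_s: 10.8
ee_pos: [524.6, -118.6, 62.9]
eef_rot: [-0.0, 0.999, 0.043, 0.001]
ft_force: [-1.2, 0.4, 5.5]
opening: 0.136
```

Contact at about 63 mm (5.5 N), so the collar is on the lid. I'm releasing it and backing off.

arm_command --plan '[{"rx": 0,"ry": 0,"rz": 0,"dx": 0,"dy": 0,"dz": 0,"grip": 100},{"rx": 0,"ry": 0,"rz": 0,"dx": 0,"dy": 0,"dz": 0,"grip": 100},{"rx": 0,"ry": 0,"rz": 0,"dx": 0,"dy": 0,"dz": 0,"grip": 100},{"rx": 0,"ry": 0,"rz": 0,"dx": 0,"dy": 0,"dz": 0,"grip": 100},{"rx": 0,"ry": 0,"rz": 0,"dx": 0,"dy": 0,"dz": -3,"grip": 100},{"rx": 0,"ry": 0,"rz": 0,"dx": 0,"dy": 0,"dz": -7,"grip": 100},{"rx": 0,"ry": 0,"rz": 0,"dx": 0,"dy": 5,"dz": -11,"grip": 100},{"rx": 0,"ry": 0,"rz": 0,"dx": 0,"dy": 8,"dz": -15,"grip": 100},{"rx": 0,"ry": 0,"rz": 0,"dx": 0,"dy": 8,"dz": -17,"grip": 100},{"rx": 0,"ry": 0,"rz": 0,"dx": 0,"dy": 8,"dz": -17,"grip": 100}]'

```text
time_s: 11.8
ee_pos: [534.3, -201.8, 237.7]
eef_rot: [0.003, 0.999, 0.042, 0.005]
ft_force: [-0.0, -0.6, 0.5]
opening: 0.607
```

```bash
python3 - <<'E'
from h import *
s=viewer.snapshot("wrist"); s=viewer.snapshot("wrist"); c=viewer.snapshot("scene"); im=s["image"]
cv2.imwrite("pics/c8.png",cv2.resize(c["image"][170:270,230:330,::-1],None,fx=5,fy=5,interpolation=2))
im=im[:,:,::-1].copy()
cv2.imwrite("pics/w8r.png",im)
S=1
def pl(P,col):
    cv2.polylines(im,[w2px(s,P).round().astype(int)],True,col,1)
yaw=np.radians(95.05);u=np.array([np.cos(yaw),np.sin(yaw)]); v=np.array([-u[1],u[0]]); o=np.array([524.7,-118.8])
for z in (56,94): pl(np.array([[*(o+a*20*u+b*6*v),z] for a,b in((1,1),(1,-1),(-1,-1),(-1,1))]),(0,0,255))
th=np.linspace(0,6.28,60); pl(np.c_[o[0]+20*np.cos(th),o[1]+20*np.sin(th),56+0*th],(0,255,0))
cv2.imwrite("pics/w8.png",im)
E
python3 rel.py 524.7 -118.8 63 5.05
```

```text
11.95 [ 530.3 -197.5  231.9] psi 4.97 open 0.613 F [ 0.1  0.7 -0.8] j [-0.55  0.44  1.57  0.    1.13 -0.64]
d cm [ 0.13 -7.86 16.9 ] rot [-0.1   0.02 -0.08]
```

View pics/w8.png

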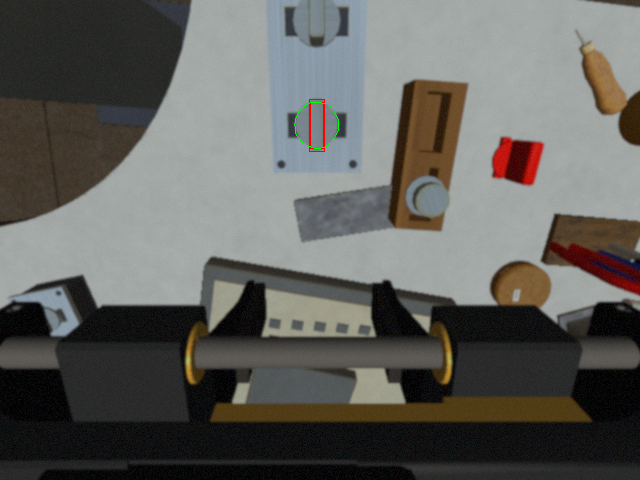

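View pics/c8.png

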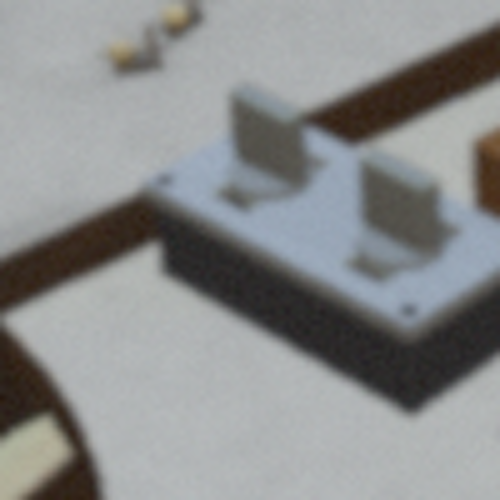

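The stud stands on the lid at (317,125) in the wrist picture, inside the model outline. Its wing is parallel to the fitted one and the gripper is clear. The plug is still in its pocket at (428,197). Handing in.

```bash
python3 -c "
from rig import bot
print(bot.close_job())"
```

```text
the job is handed in; nothing more can be done
None
```

The wing stud is fitted in the empty slot of the 170 × 84 mm box, and I handed the job in at about 12 s of the 38 s allowed. No verdict was reported.

I took the steel stud from the rack's left-hand pocket and lined its cross-bar up with the slot. It went in and made the quarter turn with no noticeable force. I then lowered it until the collar touched the lid (5.5 N), let go and backed off.

**Last checks, after release:**
- **Stud:** it stands upright on the lid within about 1–2 mm of the slot centre. Its wing is parallel to that of the stud already fitted.
- **Plug and red stud:** the plug is still in its pocket and the red stud was not touched.
- **Gripper:** it is about 170 mm above the lid and touches nothing.

**One small disagreement:** after the grasp, the stud showed about 1.4 mm off the tool centre. I corrected for this before inserting it. No check failed.

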